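Wake the code reader on its cradle and scan the tip box

ROBOT

A 6-joint arm with a two-finger parallel gripper is mounted at the origin on the work surface; the furniture and walls round the work are solid. World frame = base frame: x ahead of the robot, y to its left, z up, the work surface at z = 0. Lengths are in m, angles in rad, forces in N, time in s.
With the tool pointing down it reaches from about 0.3 to 0.875 m from the base axis. Payload 6.4 kg.
Tool frame: the origin (TCP) lies midway between the tips of the shut fingers; the grasp point (between the pads) lies 19 mm behind it; x points along the fingers, y is the direction in which the jaws open and shut, and the axes are right-handed (so a half turn about x gives the same grasp; the last joint's range is limited). The gripper opens to 85 mm and grips with 20 to 120 N. Pads are 22 mm wide; open, the fingers measure 114 mm over their backs; the gripper's body (76 mm by 85 mm) begins 54 mm behind the grasp point. The pads swing forward as they close: fully open they stand 13 mm farther back than shut.
Start: joints at [0.971, 0.181, 1.607, -0, 1.354, -0.206], TCP at [0.221, 0.531, 0.231] pointing down, gripper open.
Joint ranges: [-2.99, 2.99], [-0.89, 2.07], [0.3, 2.58], [-1.14, 4.28], [0, 2.63], [-3.12, 3.12]. Speed limits (rad/s): [2.57, 2.57, 3.01, 3.14, 3.14, 3.14].

INTERFACE

Orientations are given as a unit quaternion [w, x, y, z].
In Python, from bench import ctrl gives the robot as it stands.
- The arm moves only by the tool step_arm, never from a script. Its argument "motion" is a list of rows, each a list of 7 numbers: the shift along the tool's x, y, z in mm, then the turn, a rotation vector about the tool's x, y, z in degrees, then the closure in counts, from 0 (fully open) to 255 (shut). In form: [[tx, ty, tz, rx, ry, rz, hand], ...]. A call has 1 to 10 rows; each row is the pose to reach, as a shift and turn from the pose commanded when the call began, along the tool's axes at that moment; what a row does not reach only later rows make up. A row lasts 1/8 s, in which the tool goes at most 62.5 mm and 10.7 degrees, less where a joint would pass 70% of its speed; a pose out of reach is approached as far as the arm can. A call with a gripper value outside its range is refused whole. The fingers move at their own pace and stop on an object; the grip force is fixed at half the most. Time passes only in rows, so rows that repeat a pose let the fingers close. It gives the time, the measured TCP pose, the force and the opening at its end, in the units of the state.
- ctrl.get_obs(): the state, without advancing time (a new reading comes with each control period).
- ctrl.camera(name): name is "scene" or "top" or "wrist"; returns (picture, depth): 420x560x3 uint8, red, green, blue; 420x560 float32, m along the optical axis (not along the pixel's ray), 0 where there is no reading.
- ctrl.camera_info(name): a dict with "fx", "fy", "cx", "cy" (pixels), "dist_coeffs" ([k1, k2, p1, p2, k3] as OpenCV has them; the pictures are not rectified), "T" (4x4, takes a point from camera to world coordinates); the wrist camera has in their place "hand_eye" (4x4, takes a point from camera to tool coordinates, whose origin is the TCP and whose axes are the tool frame's). Camera axes: x right, y down, z forward; pixel columns grow to the right and rows downward; lengths in m; the calibration is good to about 2 mm. A picture is of the moment at which its call begins: read the wrist's pose just before it. camera_info takes no time and is no camera call.
- ctrl.hand_in(): hands the job in, once; it reports no verdict.
The state is a dict: "time_s": time; "q": joint angles; "dq": joint speeds; "joint_efforts": joint torques, N m; "eef_pos": TCP position; "eef_rot": TCP orientation; "wrist_force": force on the tool from outside, world axes, zero at the start; "torque": the same for the moment, N m; "opening": opening from 0.0 (shut) to 1.0 (fully open).
Only numpy, scipy, OpenCV 4.12 (cv2) and the standard library are available. Lean on these libraries where they do the work, as an engineer would, in place of code of your own. Each camera call takes 0.05 s, during which the arm holds its last target. There are 200 camera calls.

TASK

The white code-reader wand was left lying on the worktop. Lay it in its sloped cradle, window end down against the stop, and let go so that it wakes; then take it up again in such a way that it can point straight down, aim its window at the bar-code label on the tip box from about 5 cm above without touching the box, keep it steady there for a good two seconds, and put it back in the cradle the same way. Do not disturb the dark-capped bottle or the timer.

Things in the scene. Friction and masses are not known exactly. Their poses are not given: they have to be found in the camera images.
- scan_wand: code-reader wand: rounded white bar 170 mm long (own x), 36 wide (y), 32 high (z), about 0.15 kg; the last 38 mm at +x narrow to a grey and black nose (30, then 26 mm wide) with the window in its end. Origin: centre of its underside; +x points to the window end. Starts lying flat on the worktop.
- wand_window (a point): centre of the window, the end face of the nose: 85 mm along +x from the wand's origin, 16 mm up; axes as the wand's. The reader looks along its +x.
- wand_tail (a point): centre of the wand's blunt tail end: 85 mm along -x from the wand's origin, 16 mm up; axes as the wand's
- cradle: the wand's grey cradle, fixed to the worktop: foot 150 x 90 mm (own x from -90 to +60 mm, 10 mm thick), a pillar, and an open trough on it that slopes down 45 degrees towards own +x. Origin: on the worktop; z up.
- cradle_trough: sloping trough: x runs down the slope, z square to its floor; origin where floor meets stop (37 mm up, 30 mm to +x of the cradle's origin). Floor 60 mm wide, x -105 to 0 mm; side walls only x -75 to 0, 44 mm apart inside, 19 mm high, then flared to 29 mm (70 mm over all); stop 20 mm high. Seated, the wand's axes agree with the trough's and its upper 95 mm are clear of the walls.
- cradle_seat (a point): where the window's centre lies when the wand is seated: 16 mm above the trough floor at the stop; axes as the trough's
- code_label: white paper label 40 x 56 mm (own x, y) with black bars, flat on the lid of one of two like tip boxes. Origin: its centre, on the lid, 78 mm above the worktop; z up
- labelled_box: clear and red pipette-tip box with closed lid that wears the label, 90 x 123 x 78 mm (own x, y, z), fixed; origin: centre of its underside
- other_box: a second box just like it, without a label, fixed; origin: centre of its underside
- capped_bottle: bystander: small white bottle with dark cap, 50 mm across, 117 mm high, loose; origin: centre of its underside
- timer: bystander: flat white timer 62 x 62 x 19 mm, loose; origin: centre of its underside

How it is judged:
On the way, in this order (a step that is already met when the one before it is completed fails the run):
1. the wand lies in the cradle, window at the stop, let go (distance between wand_window and cradle_seat below 0.012 m and angle between the x axis of scan_wand and the x axis of cradle_trough, either way round below 0.12 rad and linear speed of scan_wand below 0.02 m/s and contact force between the fingers and scan_wand below 0.05 N), for 0.3 s.
2. the held wand points straight down (within 15 degrees) at the label: its line of sight passes within 15 mm of the label's centre, the window 20 to 90 mm above it, steady for 1.5 s (x of code_label in the frame of wand_window between 0.02 and 0.09 m and y of code_label in the frame of wand_window between -0.015 and 0.015 m and z of code_label in the frame of wand_window between -0.015 and 0.015 m and angle between the x axis of scan_wand and the z axis of code_label, either way round below 0.262 rad and linear speed of scan_wand below 0.02 m/s and angular speed of scan_wand below 0.15 rad/s and contact force between the fingers and scan_wand above 0.5 N), for 1.5 s.
At the end, for the whole second after the job is handed in: The wand lies at rest in the cradle's trough, its window's centre within 12 mm of the seat point and its length within 7 degrees of the slope, after having been docked there and let go once, and then held on the label (distance between wand_window and cradle_seat below 0.012 m and angle between the x axis of scan_wand and the x axis of cradle_trough, either way round below 0.12 rad and linear speed of scan_wand below 0.02 m/s); the robot touches nothing.
It fails at once if the wand touches the labelled box (contact force between scan_wand and labelled_box above 0.5 N).
It fails at once if the gripper touches the labelled box (contact force between the arm and labelled_box above 0.5 N).
It fails at once if the bottle is shifted by over 30 mm or knocked over (distance of capped_bottle from where it was at the start of the episode above 0.03 m or angle between capped_bottle's own z axis and vertical above 0.4 rad).
It fails at once if the timer is shifted by over 30 mm (distance of timer from where it was at the start of the episode above 0.03 m).
It also fails if it takes over 72 s, if anything falls off the work surface, if the arm or the gripper's body presses on something with over 40 N, if the wrist force passes 120 N, or if a joint passes its speed limit or range.

## Working session

There is one attempt and no reset: what is moved stays moved. The work goes in short steps, Python scripts to look and compute and a tool call to move; the robot and the scene stay as the last step left them, time stands still between calls to the robot, and variables do not carry over. Pictures are saved under pics/ and viewed, about 8 in all and at most 12, crops included, and the job is handed in when it is done.

Besides the shell and the picture viewer there is one more tool, called after "Request:" as name(argument=value, ...), one argument or row to a line, values as JSON. step_arm: Moves the arm, as the interface text tells. Its arguments: {"type":"object","properties":{"motion":{"type":"array","items":{"type":"array","items":{"type":"number"}}}},"required":["motion"]}

```bash
ls; mkdir -p pics; python3 - <<'E'
from bench import ctrl
import cv2,numpy as np
o=ctrl.get_obs();print(o)
for n in ("scene","top"):
    p,d=ctrl.camera(n);cv2.imwrite(f"pics/{n}0.png",cv2.cvtColor(p,cv2.COLOR_RGB2BGR));np.save(f"pics/{n}0.npy",d)
    print(n,ctrl.camera_info(n))
print(ctrl.camera_info("wrist"))
E
```

```text
pics
{'time_s': 0.0, 'q': array([ 9.70715196e-01,  1.81510787e-01,  1.60802398e+00, -2.82230481e-05,
        1.35377066e+00, -2.06290087e-01]), 'dq': array([-1.19303601e-03,  4.32913104e-04,  6.96653010e-04,  1.02566788e-03,
       -2.94301911e-04,  7.52283882e-05]), 'joint_efforts': array([ 1.21153453e-04, -4.44878697e+01, -3.51332474e+01, -1.29870823e-04,
        9.03519831e-03, -7.45716449e-07]), 'eef_pos': array([0.220292  , 0.53053116, 0.23039343]), 'eef_rot': array([ 0.69321604,  0.13776533,  0.6936733 , -0.13888697]), 'wrist_force': array([ 0.38846323,  0.37243099, -0.00299097]), 'torque': array([-0.01544064, -0.0326958 , -0.04438203]), 'opening': 0.997090811503002}
scene {'fx': 408.54169318058194, 'fy': 408.54169318058194, 'cx': 280.9289991718175, 'cy': 214.78669782235815, 'dist_coeffs': array([-0.1183396,  0.       ,  0.       ,  0.       ,  0.       ]), 'T': array([[ 0.28562521, -0.78129075,  0.55498018,  0.05604079],
       [-0.95826333, -0.2402295 ,  0.15498766, -0.09247404],
       [ 0.01223219, -0.57608554, -0.81729788,  0.85538575],
       [ 0.        ,  0.        ,  0
[... 319 characters left out ...]
,  0.00451946,  0.07018123],
       [-0.00745509, -0.19537318, -0.98070064,  1.13403964],
       [ 0.        ,  0.        ,  0.        ,  1.        ]])}
{'fx': 374.04515859358673, 'fy': 374.04515859358673, 'cx': 282.95850331445035, 'cy': 211.29971222617394, 'dist_coeffs': array([-0.04922353,  0.        ,  0.        ,  0.        ,  0.        ]), 'hand_eye': array([[ 2.62992757e-04, -3.23297931e-01,  9.46297194e-01,
        -1.42580127e-01],
       [ 9.99999536e-01,  9.62261080e-04,  5.08343271e-05,
        -1.17483762e-03],
       [-9.27019593e-04,  9.46296741e-01,  3.23298034e-01,
        -8.24644338e-02],
       [ 0.00000000e+00,  0.00000000e+00,  0.00000000e+00,
         1.00000000e+00]])}
```

View pics/top0.png

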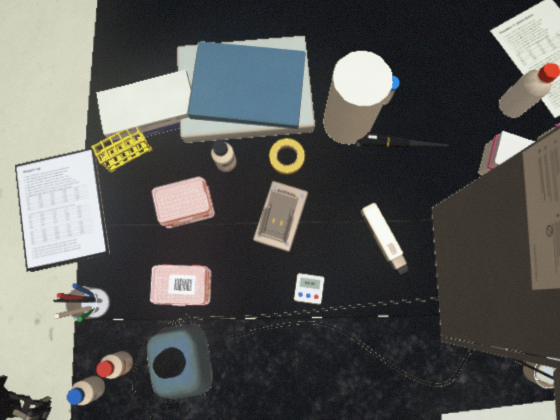

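View pics/scene0.png

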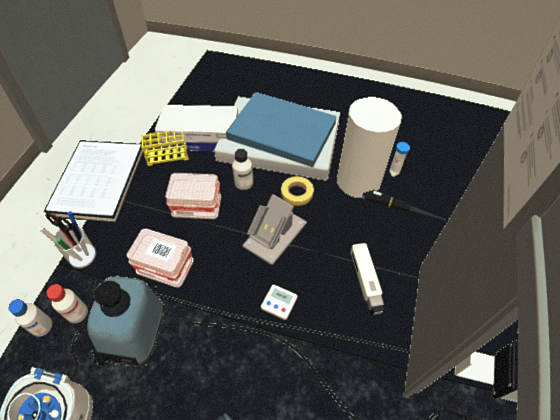

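The top view shows the wand at about (385,238), nose end at (402,268), the cradle at (280,215), the labelled box at (181,285), the other box at (183,202), the bottle at (223,155) and the timer at (309,289). A dark panel stands on the right from about column 432.

```bash
cat > h.py <<'E'
import numpy as np,cv2
from bench import ctrl
from scipy.spatial.transform import Rotation as R
def K(i): return np.array([[i["fx"],0,i["cx"]],[0,i["fy"],i["cy"]],[0,0,1]])
def rot(q): return R.from_quat([q[1],q[2],q[3],q[0]])
def tcp():
    o=ctrl.get_obs();T=np.eye(4);T[:3,:3]=rot(o["eef_rot"]).as_matrix();T[:3,3]=o["eef_pos"];return T
def camT(n,Tt=None):
    i=ctrl.camera_info(n);return i["T"] if "T" in i else (tcp() if Tt is None else Tt)@i["hand_eye"]
def rays(n,px):
    i=ctrl.camera_info(n)
    u=cv2.undistortPoints(np.array(px,float).reshape(-1,1,2),K(i),i["dist_coeffs"]).reshape(-1,2)
    return np.c_[u,np.ones(len(u))]
def onplane(n,px,z,T=None):
    T=camT(n,T);r=rays(n,px)@T[:3,:3].T;s=(z-T[2,3])/r[:,2];return T[:3,3]+r*s[:,None]
def cloud(n,d,T=None):
    T=camT(n,T);h,w=d.shape;g=np.stack(np.meshgrid(np.arange(w),np.arange(h)),-1).reshape(-1,2)
    p=rays(n,g)*d.reshape(-1,1);P=p@T[:3,:3].T+T[:3,3];P[d.ravel()==0]=np.nan;return P.reshape(h,w,3)
def proj(n,P,T=None):
    T=camT(n,T);i=ctrl.camera_info(n);Ti=np.linalg.inv(T)
    return cv2.projectPoints(np.array(P,float).reshape(-1,1,3),cv2.Rodrigues(Ti[:3,:3])[0],Ti[:3,3],K(i),i["dist_coeffs"])[0].reshape(-1,2)
E
python3 - <<'E'
from h import *
im=cv2.imread("pics/top0.png")
cv2.imwrite("pics/topc.png",cv2.resize(im[165:315,230:430],None,fx=4,fy=4,interpolation=cv2.INTER_CUBIC))
P=cloud("top",np.load("pics/top0.npy"))
np.save("pics/P.npy",P)
for c in [(385,238),(181,285),(183,202),(223,150),(309,289),(280,200),(280,240),(340,240),(480,260),(440,210),(433,300)]: print(c,P[c[1],c[0]].round(4))
E
```

```text
(385, 238) [ 0.5161 -0.1703  0.0323]
(181, 285) [0.4153 0.283  0.0794]
(183, 202) [0.5982 0.2834 0.0747]
(223, 150) [0.7051 0.1906 0.1129]
(309, 289) [0.4049 0.0048 0.0133]
(280, 200) [0.5945 0.0675 0.0975]
(280, 240) [0.5135 0.0688 0.048 ]
(340, 240) [ 0.5174 -0.0716 -0.0012]
(480, 260) [ 0.4436 -0.2897  0.2652]
(440, 210) [ 0.5727 -0.291   0.0656]
(433, 300) [ 0.3745 -0.2811  0.    ]
```

View pics/topc.png

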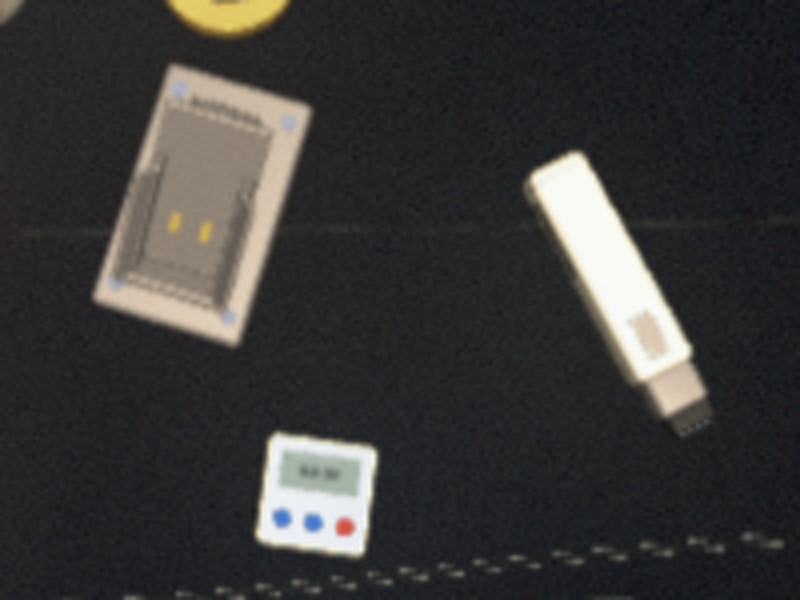

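```bash
python3 - <<'E'
from h import *
P=np.load("pics/P.npy")
f=lambda a:[[230+(x+.5)/4-.5,165+(y+.5)/4-.5] for x,y in a]
c=onplane("top",f([(172,66),(311,105),(238,346),(95,300)]),0.010)
print("foot",c.round(4).tolist(),[np.linalg.norm(c[i]-c[(i+1)%4]).round(4) for i in range(4)])
ux=(c[2]+c[3]-c[0]-c[1]);ux/=np.linalg.norm(ux);uy=c[1]-c[0];
cc=c.mean(0);print("ux",ux.round(4),np.degrees(np.arctan2(ux[1],ux[0])),"origin",(cc+.015*ux).round(4), "perp",np.dot(ux,uy/np.linalg.norm(uy)))
def rect(x0,x1,y0,y1,zl,zh):
    m=(P[...,0]>x0)&(P[...,0]<x1)&(P[...,1]>y0)&(P[...,1]<y1)&(P[...,2]>zl)&(P[...,2]<zh)
    q=P[m];r=cv2.minAreaRect((q[:,:2]*1000).astype(np.float32));print(len(q),r,cv2.boxPoints(r).round(1).tolist(),"medz",np.median(q[:,2]))
rect(.4,.62,-.25,-.1,.024,.045)
rect(.34,.49,.2,.36,.07,.09)
rect(.34,.49,-.05,.05,.012,.03)
rect(.66,.76,.14,.23,.1,.13)
w=onplane("top",f([(578,153),(691,354),(630,382),(528,183)]),0.032);print("wand white",w.round(4).tolist())
n=onplane("top",f([(707,396),(672,420)]),0.030);print("nose",n.round(4))
m=(P[...,0]>.45)&(P[...,0]<.68)&(P[...,1]>.0)&(P[...,1]<.14)&(P[...,2]>.04)
q=P[m]-np.append((cc+.015*ux)[:2],0);X=q@np.append(ux[:2],0);
Y=q@np.array([-ux[1],ux[0],0])
s=(abs(Y)<.015)&(X>-.04)&(X<.02)
print("floor fit z=",np.polyfit(X[s],q[s][:,2],1),"expected -1, .067; Y range",Y.min(),Y.max(),"X",X.min(),X.max())
# label
im=cv2.imread("pics/top0.png")[255:315,140:222]
g=im.min(2);mm=((g>200)).astype(np.uint8);k,l,st,ce=cv2.connectedComponentsWithStats(cv2.morphologyEx(mm,cv2.MORPH_CLOSE,np.ones((7,7))))
for i in range(1,k):
    if st[i,4]>60:
        r=cv2.minAreaRect(np.argwhere(l==i)[:,::-1].astype(np.float32));print("label",st[i],r,onplane("top",[[r[0][0]+140,r[0][1]+255]],.078))
E
```

```text
foot [[0.6589, 0.0841, 0.01], [0.6339, 0.0023, 0.01], [0.4921, 0.0482, 0.01], [0.5201, 0.1305, 0.01]] [np.float64(0.0855), np.float64(0.149), np.float64(0.0869), np.float64(0.1464)]
ux [-0.95    0.3122  0.    ] 161.81076341493937 origin [0.562 0.071 0.01 ] perp -0.02046207533603661
1075 ((517.046875, -173.60800170898438), (167.69581604003906, 37.17079162597656), 26.85288429260254) [[433.79998779296875, -194.89999389648438], [450.6000061035156, -228.10000610351562], [600.2000122070312, -152.3000030517578], [583.5, -119.19999694824219]] medz 0.03077245766752834
2019 ((417.1600341796875, 291.0816955566406), (119.00200653076172, 81.12926483154297), 88.20549011230469) [[374.79998779296875, 232.89999389648438], [455.79998779296875, 230.3000030517578], [459.6000061035156, 349.29998779296875], [378.5, 351.79998779296875]] medz 0.07652720972701976
695 ((402.85845947265625, -9.26547622680664), (92.45726776123047, 66.48235321044922), 79.18052673339844) [[361.5, -48.400001525878906], [426.79998779296875, -60.900001525878906], [444.20001220703125, 29.899999618530273], [378.8999938964844, 42.400001525878906]] medz 0.01571082936688417
188 ((711.30517578125, 198.88095092773438), (31.622255325317383, 31.273218154907227), 20.858030319213867) [[691.0, 207.89999389648438], [702.0999755859375, 178.60000610351562], [731.5999755859375, 189.89999389648438], [720.5, 219.10000610351562]] medz 0.11473775871917868
wand white [[0.5981, -0.1498, 0.032], [0.4809, -0.2082, 0.032], [0.4657, -0.1725, 0.032], [0.581, -0.12, 0.032]]
nose [[ 0.4571 -0.2164  0.03  ]
 [ 0.444  -0.1956  0.03  ]]
floor fit z= [-0.99494611  0.06643003] expected -1, .067; Y range -0.03497476759763287 0.032201171242814464 X -0.059353973384461314 0.05067624686606767
label [  11   11   54   39 1631] ((37.13897705078125, 30.02556037902832), (52.47803497314453, 38.00960922241211), 2.2906100749969482) [[0.41532563 0.29162431 0.078     ]]
```

```bash
cat > plan.py <<'E'
from h import *
def frame(x,y):
    x=np.array(x,float);x/=np.linalg.norm(x);y=np.array(y,float);y-=x*(x@y);y/=np.linalg.norm(y)
    return np.c_[x,y,np.cross(x,y)]
def move(p,Rm,T=None,flip=True,name=""):
    T=tcp() if T is None else T
    best=None
    for s in ([1,-1] if flip else [1]):
        M=Rm@np.diag([1,s,s]);rv=np.degrees(R.from_matrix(T[:3,:3].T@M).as_rotvec())
        if best is None or np.linalg.norm(rv)<np.linalg.norm(best[1]): best=(M,rv)
    sh=T[:3,:3].T@(np.array(p)-T[:3,3])*1000
    print(name,"shift",sh.round(1).tolist(),"rotvec",best[1].round(1).tolist())
E
python3 - <<'E'
from plan import *
a=np.radians(206.3);d=np.array([np.cos(a),np.sin(a),0]);g=np.array([.516,-.173,0])-.045*d
print(tcp().round(3));print(g)
move([g[0],g[1],.20],frame([0,0,-1],[-d[1],d[0],0]))
E
```

```text
[[-0.001  0.384  0.923  0.22 ]
 [-0.001  0.923 -0.384  0.531]
 [-1.    -0.002 -0.     0.23 ]
 [ 0.     0.     0.     1.   ]]
[ 0.55634189 -0.1530618   0.        ]
 shift [31.1, -502.3, 572.6] rotvec [-48.9, -0.1, 0.1]
```

Request:
step_arm(
  motion=[
    [40,-40,45,0,0,0,0],
    [70,-80,90,0,0,0,0],
    [70,-120,135,-5,0,0,0],
    [70,-160,180,-10,0,0,0],
    [60,-190,215,-15,0,0,0],
    [60,-190,215,-15,0,0,0],
  ],
)

```text
time_s: 0.85
eef_pos: [0.3482, 0.2703, 0.1718]
eef_rot: [0.706, 0.048, 0.705, -0.048]
wrist_force: [-0.6, 1.2, 0.5]
opening: 1.002
```

```bash
python3 - <<'E'
from plan import *
print(ctrl.get_obs()['time_s'])
T=tcp();p,d=ctrl.camera("wrist");np.savez("pics/w1.npz",T=T,d=d,p=p);cv2.imwrite("pics/w1.png",cv2.cvtColor(p,cv2.COLOR_RGB2BGR))
print(T.round(3),proj("wrist",[[.416,.291,.078],[.562,.071,.01]],T@ctrl.camera_info("wrist")["hand_eye"]))
E
```

```text
0.85
[[ 0.001  0.137  0.991  0.348]
 [-0.     0.991 -0.137  0.27 ]
 [-1.    -0.     0.001  0.172]
 [ 0.     0.     0.     1.   ]] [[364.10867743 566.29709888]
 [442.76076341 565.30755449]]
```

View pics/w1.png

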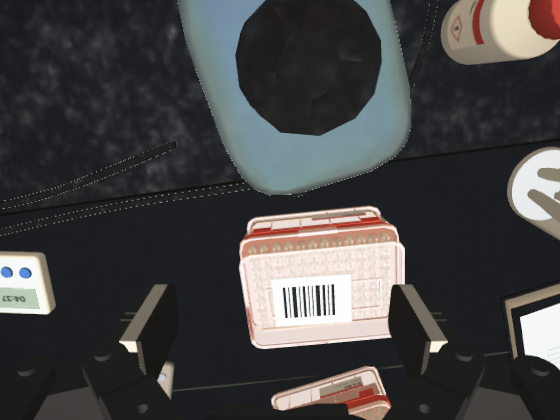

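The wrist view shows the label on its box, corners at about (273,281), (351,276), (351,323) and (275,327), with the timer at left (20,285).

```bash
python3 - <<'E'
from plan import *
z=np.load("pics/w1.npz")
c=onplane("wrist",[(273,281),(351,276),(351,323),(275,327)],.078,z["T"])
print(c.round(4),c.mean(0).round(4),[np.linalg.norm(c[i]-c[(i+1)%4]).round(4) for i in range(4)])
a=np.radians(206.3);d=np.array([np.cos(a),np.sin(a),0]);g=np.array([.516,-.173,0])-.045*d
move([g[0],g[1],.20],frame([0,0,-1],[-d[1],d[0],0]))
E
```

```text
[[0.3973 0.2551 0.078 ]
 [0.401  0.3107 0.078 ]
 [0.4407 0.3078 0.078 ]
 [0.4363 0.2509 0.078 ]] [0.4188 0.2811 0.078 ] [np.float64(0.0557), np.float64(0.0398), np.float64(0.0571), np.float64(0.0392)]
 shift [-28.6, -392.4, 265.0] rotvec [-34.1, 0.0, -0.0]
```

Request:
step_arm(
  motion=[
    [-30,-40,27,0,0,0,0],
    [-30,-90,61,-8,0,0,0],
    [-30,-140,95,-16,0,0,0],
    [-30,-190,128,-24,0,0,0],
    [-30,-240,162,-34,0,0,0],
    [-30,-290,196,-34,0,0,0],
    [-30,-340,230,-34,0,0,0],
    [-29,-392,265,-34,0,0,0],
    [-29,-392,265,-34,0,0,0],
  ],
)

```text
time_s: 2.02
eef_pos: [0.5587, -0.1527, 0.199]
eef_rot: [0.688, -0.161, 0.689, 0.161]
wrist_force: [-0.6, 0.5, -0.2]
opening: 1.0
```

```bash
python3 - <<'E'
from plan import *
print(ctrl.get_obs()['time_s'],ctrl.get_obs()['q'].round(2))
T=tcp();p,d=ctrl.camera("wrist");np.savez("pics/w2.npz",T=T,d=d,p=p);cv2.imwrite("pics/w2.png",cv2.cvtColor(p,cv2.COLOR_RGB2BGR))
P=cloud("wrist",d,T);m=(P[...,2]>.024)&(P[...,2]<.045)&(P[...,0]>.38)&(P[...,0]<.65)&(P[...,1]<-.1)&(P[...,1]>-.26)
q=P[m];r=cv2.minAreaRect((q[:,:2]*1000).astype(np.float32));print(len(q),r,np.median(q[:,2]))
print(T.round(3),proj("wrist",[[.516,-.173,.032]],T))
E
```

```text
2.025 [-0.47  0.22  1.63 -0.    1.29 -2.5 ]
8422 ((516.2049560546875, -174.5947723388672), (169.7742919921875, 36.4278564453125), 25.676612854003906) 0.03150627807029327
[[-0.001 -0.442  0.897  0.559]
 [ 0.     0.897  0.442 -0.153]
 [-1.     0.    -0.001  0.199]
 [ 0.     0.     0.     1.   ]] [[285.43692105 131.05539438]]
```

View pics/w2.png

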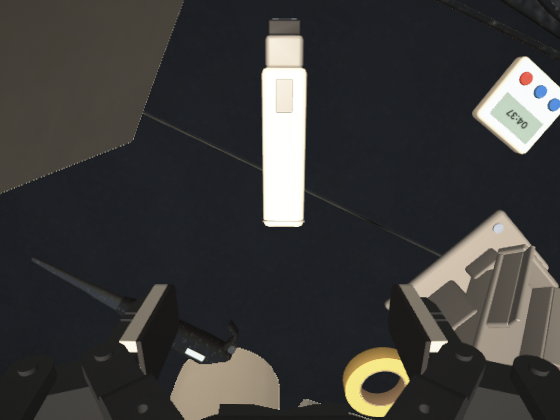

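The wand is confirmed from near: axis along the image column at about 285, body from (285,226) to nose (285,20). It measures 170 x 36.4 mm.

```bash
python3 - <<'E'
from plan import *
a=np.radians(205.7);d=np.array([np.cos(a),np.sin(a),0]);g=np.array([.5162,-.1746,0])-.045*d
move([g[0],g[1],.001],frame([0,0,-1],[-d[1],d[0],0]))
E
```

```text
shift [197.9, -4.0, -2.8] rotvec [0.7, -0.1, -0.1]
```

Request:
step_arm(
  motion=[
    [50,-4,-3,0.7,0,0,0],
    [100,-4,-3,0.7,0,0,0],
    [150,-4,-3,0.7,0,0,0],
    [185,-4,-3,0.7,0,0,0],
    [198,-4,-3,0.7,0,0,0],
    [198,-4,-3,0.7,0,0,0],
    [198,-4,-3,0.7,0,0,255],
    [198,-4,-3,0.7,0,0,255],
    [198,-4,-3,0.7,0,0,255],
    [198,-4,-3,0.7,0,0,255],
  ],
)

```text
time_s: 3.32
eef_pos: [0.5575, -0.1559, 0.0037]
eef_rot: [0.69, -0.158, 0.689, 0.157]
wrist_force: [0.6, 0.2, 5.3]
opening: 0.412
```

Request:
step_arm(
  motion=[
    [0,0,0,0,0,0,255],
    [0,0,0,0,0,0,255],
    [0,0,0,0,0,0,255],
  ],
)

```text
time_s: 3.7
eef_pos: [0.5575, -0.1559, 0.0037]
eef_rot: [0.69, -0.158, 0.689, 0.157]
wrist_force: [-0.2, 0.7, 6.2]
opening: 0.411
```

Request:
step_arm(
  motion=[
    [-30,0,0,0,0,0,255],
    [-80,0,0,0,0,0,255],
    [-130,0,0,0,0,0,255],
    [-180,0,0,0,0,0,255],
    [-200,0,0,0,0,0,255],
    [-200,0,0,0,0,0,255],
  ],
)

```text
time_s: 4.45
eef_pos: [0.5574, -0.1559, 0.2043]
eef_rot: [0.69, -0.158, 0.688, 0.157]
wrist_force: [0.8, -0.1, -2.9]
opening: 0.41
```

```bash
cat > held.py <<'E'
# wand pose in tool frame, from wrist cloud, tool y across the wand
from plan import *
def held(save):
    T=tcp();p,d=ctrl.camera("wrist");np.savez(f"pics/{save}.npz",T=T,d=d,p=p);cv2.imwrite(f"pics/{save}.png",cv2.cvtColor(p,cv2.COLOR_RGB2BGR))
    return T,p,d
E
python3 - <<'E'
from held import *
T,p,d=held("w3")
P=cloud("wrist",d,np.eye(4))  # tool frame
m=(abs(P[...,1])<.03)&(P[...,0]<.03)&(P[...,0]>-.08)&(P[...,2]<.06)
q=P[m];print(len(q),np.nanmin(q,0).round(4),np.nanmax(q,0).round(4))
t=q[(q[:,2]<-.05)&(q[:,2]>-.11)];print(len(t),"top fit x vs z",np.polyfit(t[:,2],t[:,0],1))
r=cv2.minAreaRect((q[:,1:]*1000).astype(np.float32));print(r)
E
```

```text
55060 [-0.08   -0.03   -0.1072] [-0.0042  0.03    0.04  ]
21561 top fit x vs z [-0.06409352 -0.03248934]
((0.061840057373046875, -33.57511901855469), (60.00707244873047, 147.21182250976562), 0.14339248836040497)
```

View pics/w3.png

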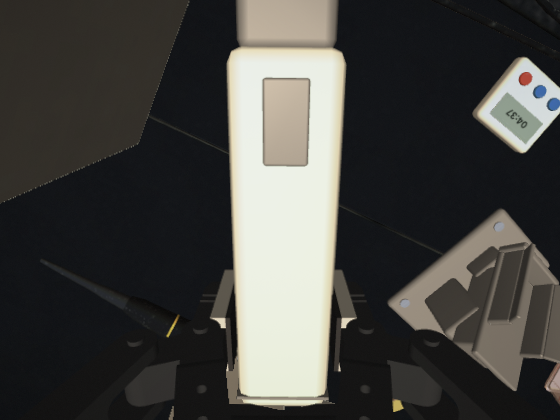

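```bash
python3 - <<'E'
from held import *
z=np.load("pics/w3.npz");P=cloud("wrist",z["d"],np.eye(4));q=P[z["d"]>0]
for a in np.arange(-.11,.05,.01):
    s=q[(q[:,2]>a)&(q[:,2]<a+.01)&(q[:,0]<0)&(q[:,0]>-.06)]
    c=s[abs(s[:,1])<.012]
    if len(c):print(round(a,3),len(c),np.median(c[:,0]).round(4),s[(abs(s[:,1])<.025)][:,1].min().round(4),s[(abs(s[:,1])<.025)][:,1].max().round(4))
# tail edge pixels
print(onplane("wrist",[(238,396),(329,396),(228,60),(345,60)],0,None)[:0])
T=np.eye(4);C=ctrl.camera_info("wrist")["hand_eye"];r=rays("wrist",[(238,396),(329,396),(232,50),(341,50)])@C[:3,:3].T
for x in(-.030,):print((C[:3,3]+r*((x-C[0,3])/r[:,0])[:,None]).round(4))
E
```

```text
-0.11 2140 -0.0252 -0.0155 0.0147
-0.1 3007 -0.0256 -0.0184 0.017
-0.09 2973 -0.0286 -0.0187 0.0174
-0.08 2769 -0.0289 -0.0188 0.0175
-0.07 2559 -0.029 -0.0188 0.0172
-0.06 2339 -0.0283 -0.0188 0.017
-0.05 2179 -0.0282 -0.0188 0.017
-0.04 1996 -0.0283 -0.019 0.0169
-0.03 1850 -0.0282 -0.0191 0.0167
-0.02 1696 -0.0282 -0.025 0.025
-0.01 1554 -0.0281 -0.0229 0.025
-0.0 1477 -0.0282 -0.0212 0.0185
0.01 1319 -0.0282 -0.0213 0.0179
0.02 1268 -0.0282 -0.0196 0.0164
0.03 822 -0.028 -0.0201 0.0166
0.04 1 -0.0254 0.0027 0.0027
[]
[[-0.03   -0.0189  0.0307]
 [-0.03    0.0165  0.0306]
 [-0.03   -0.0158 -0.0929]
 [-0.03    0.0147 -0.0929]]
```

```bash
python3 - <<'E'
from plan import *
move([.591,-.039,.27],frame([0,0,-1],[.312,.95,0]),flip=False)
E
```

```text
shift [-67.7, 89.8, 81.7] rotvec [43.9, 0.0, 0.0]
```

Request:
step_arm(
  motion=[
    [-40,20,20,8,0,0,255],
    [-68,45,41,16,0,0,255],
    [-68,70,61,25,0,0,255],
    [-68,90,82,34,0,0,255],
    [-68,90,82,44,0,0,255],
    [-68,90,82,44,0,0,255],
    [-68,90,82,44,0,0,255],
  ],
)

```text
time_s: 5.38
eef_pos: [0.5907, -0.0389, 0.2689]
eef_rot: [0.697, 0.111, 0.699, -0.111]
wrist_force: [-0.6, -1.4, -1.0]
opening: 0.414
```

```bash
python3 - <<'E'
from held import *
T,p,d=held("w4");print(T.round(3),ctrl.get_obs()['q'].round(2))
P=cloud("wrist",d,T)
ux=np.array([-.95,.3122,0]);o=np.array([.562,.071,0])
q=P[d>0]-o;X=q@ux;Y=q@np.array([-ux[1],ux[0],0]);Z=q[:,2]
m=(Z<.16)&(abs(X)<.12)&(abs(Y)<.06);X,Y,Z=X[m],Y[m],Z[m];print(len(X))
s=(abs(Y)<.015)&(X>-.035)&(X<.02)&(Z>.04);print("floor",np.polyfit(X[s],Z[s],1),Z[s].std())
for a in np.arange(-.03,.03,.01):
    s=(X>a)&(X<a+.01)&(Z>.067-X+.035)   # upper wall parts: dist from floor >25mm
    print(round(a,2),s.sum(),Y[s].min().round(4) if s.any() else '',Y[s].max().round(4) if s.any() else '', [round(np.median(Y[s&(Y*k>0)]),4) if (s&(Y*k>0)).any() else None for k in(1,-1)])
s=(Z>.006)&(Z<.014);r=cv2.minAreaRect((np.c_[X,Y][s]*1000).astype(np.float32));print(r)
print(proj("wrist",[o+.06*ux+[0,0,.01],o-.09*ux+[0,0,.01]],T))
E
```

```text
[[-0.002  0.311  0.951  0.591]
 [ 0.001  0.951 -0.311 -0.039]
 [-1.    -0.    -0.002  0.269]
 [ 0.     0.     0.     1.   ]] [-0.27  0.19  1.52 -0.    1.43 -1.52]
19784
floor [-1.00123452  0.06652438] 0.01591472561540947
-0.03 0   [None, None]
-0.02 0   [None, None]
-0.01 103 -0.0336 0.0342 [np.float64(0.0315), np.float64(-0.0292)]
0.0 212 -0.0325 0.0341 [np.float64(0.0317), np.float64(-0.0289)]
0.01 205 -0.0324 0.0341 [np.float64(0.0317), np.float64(-0.029)]
0.02 182 -0.0333 0.0339 [np.float64(0.0315), np.float64(-0.029)]
((-30.5272216796875, -1.3120498657226562), (179.88766479492188, 87.54967498779297), 0.9862449169158936)
[[380.32267128  44.79054943]
 [369.6363048  189.87155564]]
```

View pics/w4.png

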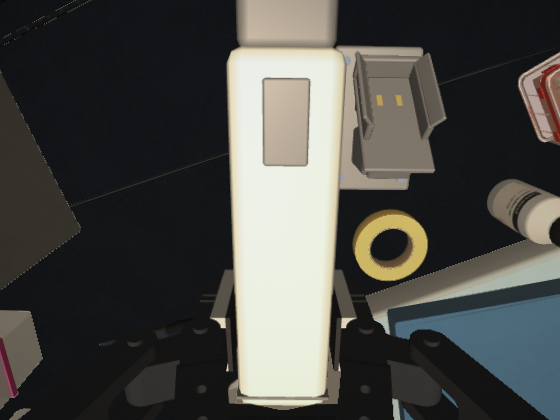

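The picture shows the cradle at right: foot edge from (423,47) to (408,188), trough centred near column 398, bottle at (530,210). Its yaw and centre agree with the top view to about 1 mm.

```bash
cat > geo.py <<'E'
from plan import *
ux=np.array([np.cos(np.radians(161.8)),np.sin(np.radians(161.8)),0]);O=np.array([.5617,.0700,0])
tx=(ux-[0,0,1])/2**.5;tz=(ux+[0,0,1])/2**.5;ty=np.cross(tz,tx)
S=O+.03*ux+[0,0,.037]            # trough origin
RW=np.c_[tx,ty,tz]               # seated wand rotation
RTW=np.c_[[0,0,-1],[0,-1,0],[-1,0,0]].astype(float)  # wand axes in tool, first grasp
pTW=np.array([.0037,-.0007,-.046])
def tcpfor(Rw,pw,RTW=RTW,pTW=pTW):
    Rt=Rw@RTW.T;return pw-Rt@pTW,Rt
def seat(up,back):return S-(.085+back)*tx+up*tz
E
python3 - <<'E'
from geo import *
for up,b in[(.08,.01),(.03,.004),(.001,.004)]:
    p,Rt=tcpfor(RW,seat(up,b));print(p.round(4));move(p,Rt,flip=False)
E
```

```text
[0.5719 0.0674 0.1959]
 shift [73.4, 95.2, -51.0] rotvec [0.1, -45.1, -0.0]
[0.6015 0.0577 0.1563]
 shift [113.0, 95.2, -19.8] rotvec [0.1, -45.1, -0.0]
[0.6209 0.0513 0.1358]
 shift [133.4, 95.2, 0.8] rotvec [0.1, -45.1, -0.0]
```

Request:
step_arm(
  motion=[
    [0,0,0,0,-10,0,255],
    [0,20,-15,0,-20,0,255],
    [20,45,-30,0,-30,0,255],
    [40,70,-45,0,-40,0,255],
    [60,95,-51,0,-45.1,0,255],
    [73,95,-51,0,-45.1,0,255],
    [73,95,-51,0,-45.1,0,255],
    [73,95,-51,0,-45.1,0,255],
  ],
)

```text
time_s: 6.42
eef_pos: [0.5732, 0.0669, 0.1983]
eef_rot: [0.913, 0.06, 0.377, -0.147]
wrist_force: [-0.1, 1.3, -1.5]
opening: 0.41
```

```bash
python3 - <<'E'
from geo import *
p,d=ctrl.camera("scene");im=cv2.cvtColor(p,cv2.COLOR_RGB2BGR);cv2.imwrite("pics/s5.png",cv2.resize(im[100:290,180:400],None,fx=3,fy=3,interpolation=cv2.INTER_CUBIC))
print(ctrl.get_obs()['q'].round(2))
for up,b in[(.08,.01),(.03,.004),(.001,.004)]:
    p,Rt=tcpfor(RW,seat(up,b));move(p,Rt,flip=False)
E
```

```text
[ 0.06 -0.09  2.18 -0.73  0.4  -0.61]
 shift [0.8, 0.0, -3.2] rotvec [-0.1, 0.2, 0.1]
 shift [50.8, 0.1, -9.4] rotvec [-0.1, 0.2, 0.1]
 shift [79.8, 0.1, -9.5] rotvec [-0.1, 0.2, 0.1]
```

View pics/s5.png

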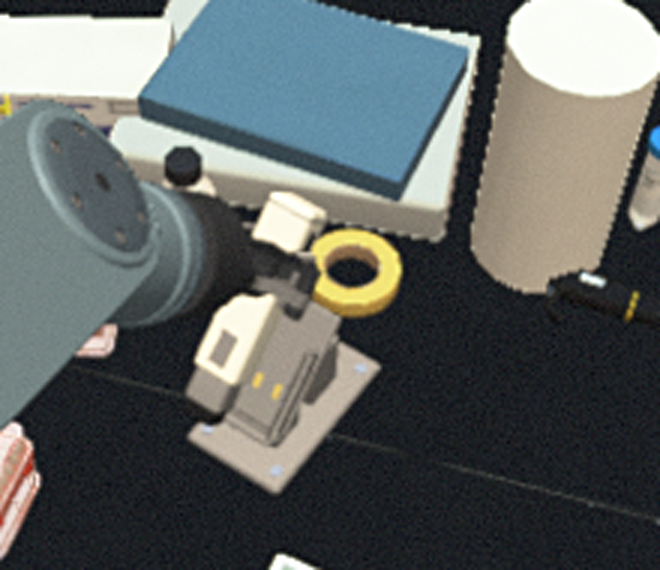

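The scene crop shows the wand pitched 45° above the trough, nose at (210,395) towards the stop end. I'll lower it.

Request:
step_arm(
  motion=[
    [15,0,-9,0,0,0,255],
    [35,0,-9.5,0,0,0,255],
    [50,0,-9.5,0,0,0,255],
    [60,0,-9.5,0,0,0,255],
    [70,0,-9.5,0,0,0,255],
    [76,0,-9.5,0,0,0,255],
    [79,0,-9.5,0,0,0,255],
    [79,0,-9.5,0,0,0,255],
  ],
)

```text
time_s: 7.48
eef_pos: [0.6196, 0.0519, 0.1351]
eef_rot: [0.913, 0.061, 0.377, -0.147]
wrist_force: [-0.0, 0.6, -0.9]
opening: 0.414
```

```bash
python3 - <<'E'
from geo import *
p,Rt=tcpfor(RW,seat(.0,.0));move(p,Rt,flip=False)
E
```

```text
shift [1.6, -0.2, -2.5] rotvec [-0.1, 0.1, 0.1]
```

Request:
step_arm(
  motion=[
    [1.5,0,-1,0,0,0,255],
    [2.5,0,-3,0,0,0,255],
    [2.5,0,-3,0,0,0,255],
  ],
)

```text
time_s: 7.85
eef_pos: [0.62, 0.0521, 0.1332]
eef_rot: [0.913, 0.06, 0.375, -0.147]
wrist_force: [-8.2, -0.7, 12.0]
opening: 0.411
```

Request:
step_arm(
  motion=[
    [-1,0,0,0,0,0,0],
    [-1,0,0,0,0,0,0],
    [-1,0,0,0,0,0,0],
    [-1,0,0,0,0,0,0],
    [-1,0,0,0,0,0,0],
    [-1,0,0,0,0,0,0],
    [-1,0,0,0,0,0,0],
    [-1,0,0,0,0,0,0],
  ],
)

```text
time_s: 8.85
eef_pos: [0.6184, 0.0524, 0.1316]
eef_rot: [0.913, 0.061, 0.377, -0.147]
wrist_force: [0.3, -0.7, 0.0]
opening: 1.0
```

```bash
python3 - <<'E'
from held import *
from geo import *
T,p,d=held("w6")
P=cloud("wrist",d,T);q=(P[d>0]-S)@RW   # trough frame
q=q[(abs(q[:,1])<.03)&(q[:,2]>.005)&(q[:,2]<.06)&(q[:,0]>-.2)]
for a in np.arange(-.19,.02,.01):
    s=q[(q[:,0]>a)&(q[:,0]<a+.01)];c=s[abs(s[:,1])<.01]
    t=s[s[:,2]>.028]
    if len(c):print(round(a,2),len(c),np.median(c[:,2]).round(4),t[:,1].min().round(4) if len(t) else'',t[:,1].max().round(4) if len(t) else '')
c=q[(abs(q[:,1])<.01)&(q[:,2]>.02)];print("x ext",c[:,0].min(),c[:,0].max())
print(ctrl.get_obs()['opening'])
E
```

```text
-0.17 693 0.0313 -0.0179 0.0185
-0.16 1065 0.0314 -0.0175 0.0176
-0.15 1115 0.0315 -0.0174 0.0174
-0.14 1225 0.0315 -0.0173 0.0176
-0.13 1321 0.0314 -0.0174 0.0172
-0.12 1437 0.0315 -0.0176 0.0171
-0.11 1553 0.0315 -0.0178 0.0169
-0.1 1696 0.0315 -0.018 0.0169
-0.09 1825 0.0315 -0.0182 0.0168
-0.08 1947 0.0315 -0.0299 0.03
-0.07 2157 0.0324 -0.03 0.03
-0.06 2338 0.0324 -0.03 0.03
-0.05 2528 0.0319 -0.03 0.03
-0.04 2531 0.0288 -0.03 0.03
-0.03 1537 0.0285 -0.03 0.03
x ext -0.16960633292039465 -0.024196262393802924
0.9969833936464427
```

View pics/w6.png

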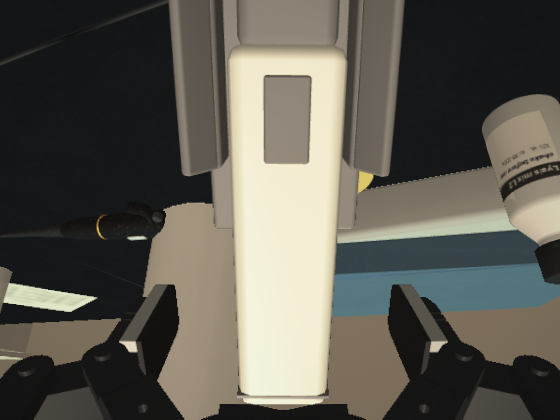

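The wrist view shows the wand seated: white body end at (287,45), tail at (285,395), fingers open and clear. The measured tail sits 169.6 mm up the trough, which matches 170.

```bash
python3 - <<'E'
from geo import *
T=tcp();g=S+RW@np.array([-.140,-.0003,.016]);Rt=frame([0,0,-1],-ty)
print(g,ctrl.get_obs()['time_s'])
move(g+[0,0,.1-.022],Rt,flip=False);move(g+[0,0,-.022],Rt,flip=False)
E
```

```text
[0.61658927 0.05226913 0.14730866] 8.9
 shift [-67.3, -0.7, 65.2] rotvec [-0.1, 45.1, 0.0]
 shift [3.3, -0.7, -5.6] rotvec [-0.1, 45.1, 0.0]
```

Request:
step_arm(
  motion=[
    [-30,0,0,0,0,0,0],
    [-80,0,0,0,0,0,0],
    [-100,0,20,0,8,0,0],
    [-95,0,40,0,18,0,0],
    [-80,0,55,0,28,0,0],
    [-67,-0.7,65,0,37,0,0],
    [-67,-0.7,65,0,45,0,0],
    [-67,-0.7,65,0,45,0,0],
    [-67,-0.7,65,0,45,0,0],
  ],
)

```text
time_s: 10.02
eef_pos: [0.6159, 0.0526, 0.2242]
eef_rot: [0.699, 0.112, 0.697, -0.112]
wrist_force: [0.1, 0.5, -0.5]
opening: 1.001
```

```bash
python3 - <<'E'
from geo import *
g=S+RW@np.array([-.140,-.0003,.016]);Rt=frame([0,0,-1],-ty)
print(ctrl.get_obs()['q'].round(2))
move(g+[0,0,-.022],Rt,flip=False)
E
```

```text
[-0.11  0.28  1.5  -0.    1.36 -1.36]
 shift [98.9, -0.0, 0.4] rotvec [-0.1, 0.2, 0.0]
```

Request:
step_arm(
  motion=[
    [30,0,0,0,0,0,0],
    [60,0,0,0,0,0,0],
    [85,0,0,0,0,0,0],
    [99,0,0,0,0,0,0],
    [99,0,0,0,0,0,0],
    [99,0,0,0,0,0,255],
    [99,0,0,0,0,0,255],
    [99,0,0,0,0,0,255],
    [99,0,0,0,0,0,255],
    [99,0,0,0,0,0,255],
  ],
)

```text
time_s: 11.28
eef_pos: [0.6174, 0.0523, 0.127]
eef_rot: [0.699, 0.112, 0.697, -0.112]
wrist_force: [-1.4, 0.9, 5.3]
opening: 0.414
```

Request:
step_arm(
  motion=[
    [0,0,0,0,0,0,255],
    [0,0,0,0,0,0,255],
  ],
)

```text
time_s: 11.52
eef_pos: [0.6175, 0.0523, 0.127]
eef_rot: [0.699, 0.112, 0.697, -0.112]
wrist_force: [-0.9, 1.4, 6.6]
opening: 0.409
```

```bash
python3 - <<'E'
from geo import *
T=tcp()  # wand still seated: record wand-in-tool
RT=T[:3,:3].T@RW;pT=T[:3,:3].T@(seat(0,0)-T[:3,3]);np.savez("grasp2.npz",R=RT,p=pT,T=T);print(RT.round(3),pT.round(4),ctrl.get_obs()['q'].round(2))
n=RW[:,2];print("lift along up-normal 70mm, tool shift",(T[:3,:3].T@(tz*.08)*1000).round(1))
L=np.array([.4188,.2811,.078])
# scan: rotate 45 about horizontal axis so wand x = down; then free yaw psi about vertical
A=R.from_rotvec(np.cross(tx,[0,0,-1])/np.linalg.norm(np.cross(tx,[0,0,-1]))*np.pi/4).as_matrix()
for psi in(0,20,40,60):
    Rw=R.from_euler('z',psi,degrees=True).as_matrix()@A@RW
    pw=L+[0,0,.052]-Rw@np.array([.085,0,.016]);Rt=Rw@RT.T;p=pw-Rt@pT
    print(psi,p.round(3),"tool x",Rt[:,0].round(2),"azimuth of p",np.degrees(np.arctan2(p[1],p[0])).round(0),np.degrees(np.arctan2(Rt[1,0],Rt[0,0])).round(0))
E
```

```text
[[ 0.705 -0.001 -0.709]
 [-0.001 -1.    -0.   ]
 [-0.709  0.001 -0.705]] [ 0.0298 -0.0006 -0.0285] [-0.11  0.38  1.58 -0.    1.18 -1.36]
lift along up-normal 70mm, tool shift [-56.8  -0.  -56.4]
0 [0.433 0.277 0.256] tool x [ 0.67 -0.22 -0.7 ] azimuth of p 33.0 -18.0
20 [0.434 0.282 0.256] tool x [ 0.71  0.02 -0.7 ] azimuth of p 33.0 2.0
40 [0.432 0.287 0.256] tool x [ 0.66  0.26 -0.7 ] azimuth of p 34.0 22.0
60 [0.43  0.291 0.256] tool x [ 0.53  0.47 -0.7 ] azimuth of p 34.0 42.0
```

Request:
step_arm(
  motion=[
    [-15,0,-15,0,0,0,255],
    [-40,0,-40,0,0,0,255],
    [-80,0,-57,0,0,0,255],
    [-130,0,-57,0,0,0,255],
    [-175,0,-57,0,0,0,255],
    [-175,0,-57,0,0,0,255],
  ],
)

```text
time_s: 12.28
eef_pos: [0.5644, 0.07, 0.3052]
eef_rot: [0.702, 0.112, 0.695, -0.112]
wrist_force: [0.4, 0.1, -2.5]
opening: 0.413
```

```bash
cat >> geo.py <<'E'
L=np.array([.4188,.2811,.078])
A=R.from_rotvec(np.cross(tx,[0,0,-1])/np.linalg.norm(np.cross(tx,[0,0,-1]))*np.pi/4).as_matrix()
def scan(h,psi,RT,pT):
    Rw=R.from_euler('z',psi,degrees=True).as_matrix()@A@RW
    pw=L+[0,0,h]-Rw@np.array([.085,0,.016]);Rt=Rw@RT.T;return pw-Rt@pT,Rt
E
python3 - <<'E'
from geo import *
z=np.load("grasp2.npz");print(ctrl.get_obs()['opening'],ctrl.get_obs()['q'].round(2))
for h in(.11,.052):
    p,Rt=scan(h,45,z["R"],z["p"]);print(p.round(3));move(p,Rt,flip=False)
E
```

```text
0.41256469040307425 [-0.08  0.11  1.54 -0.    1.48 -1.34]
[0.432 0.288 0.314]
 shift [-10.6, 165.9, -194.1] rotvec [-42.5, -42.2, 17.9]
[0.432 0.288 0.256]
 shift [47.4, 165.8, -194.7] rotvec [-42.5, -42.2, 17.9]
```

Request:
step_arm(
  motion=[
    [-20,10,-12,-6,-6,2.6,255],
    [-20,30,-36,-12,-12,5.1,255],
    [-20,52,-62,-18,-18,7.6,255],
    [-20,75,-88,-24,-24,10.2,255],
    [-20,98,-115,-30,-30,12.7,255],
    [-15,120,-142,-36,-36,15.2,255],
    [-11,144,-168,-42.5,-42.2,17.9,255],
    [-11,166,-194,-42.5,-42.2,17.9,255],
    [-11,166,-194,-42.5,-42.2,17.9,255],
    [-11,166,-194,-42.5,-42.2,17.9,255],
  ],
)

```text
time_s: 13.52
eef_pos: [0.4298, 0.2885, 0.3102]
eef_rot: [0.897, -0.087, 0.375, 0.215]
wrist_force: [0.5, -0.5, -2.2]
opening: 0.413
```

```bash
python3 - <<'E'
from held import *
from geo import *
z=np.load("grasp2.npz")
T,p,d=held("w7")
P=cloud("wrist",d,np.eye(4))[d>0]
q=(P-z["p"])@z["R"]  # expected wand frame
q=q[(abs(q[:,1])<.012)&(q[:,2]>.018)&(q[:,2]<.05)&(abs(q[:,0])<.09)]
for a in np.arange(-.09,.09,.02):
    s=q[(q[:,0]>a)&(q[:,0]<a+.02)]
    if len(s)>20:print(round(a,2),len(s),np.median(s[:,2]).round(4))
print("x ext",q[:,0].min(),q[:,0].max())
p2,Rt=scan(.052,45,z["R"],z["p"]);move(p2,Rt,flip=False)
for n in("scene","top"):
    p,d=ctrl.camera(n);im=cv2.cvtColor(p,cv2.COLOR_RGB2BGR);cv2.imwrite(f"pics/{n}7.png",im);np.save(f"pics/{n}7.npy",d)
a=cv2.imread("pics/scene7.png")[120:320,60:280];b=cv2.cvtColor(np.load("pics/w7.npz")["p"],cv2.COLOR_RGB2BGR)
cv2.imwrite("pics/c7.png",np.hstack([cv2.resize(a,(440,400)),cv2.resize(b,(360,400))]))
E
```

```text
-0.09 3677 0.0322
-0.07 4273 0.0324
-0.05 3519 0.0322
-0.03 2916 0.0321
-0.01 2436 0.032
0.01 2079 0.0323
0.03 1403 0.0322
0.05 1449 0.0285
0.07 680 0.0266
x ext -0.08492965056417827 0.08483699878100173
 shift [39.7, -0.8, -37.1] rotvec [-0.2, -0.5, -0.1]
```

View pics/c7.png

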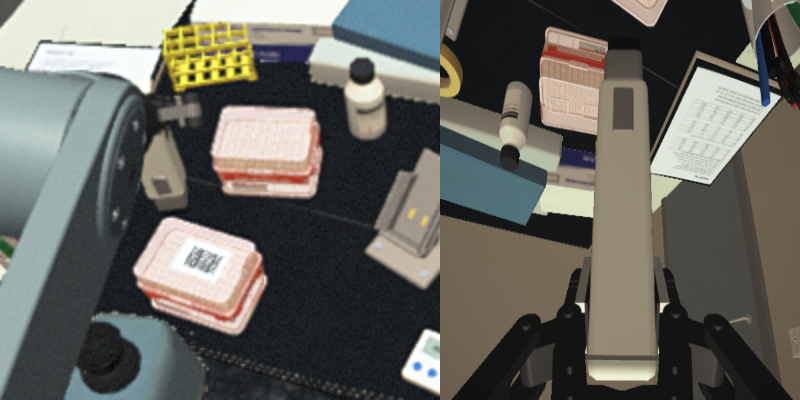

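Left half (scene): the wand hangs vertical, nose tip at crop (165,208), clear of both boxes. Right half (wrist): the wand is centred in the jaws, as the model predicts.

```bash
python3 - <<'E'
from geo import *
z=np.load("grasp2.npz");T=tcp();
w=lambda v:T[:3,3]+T[:3,:3]@(z["p"]+z["R"]@np.array(v))
W=w([.085,0,.016]);print("window",W.round(4),"axis",(T[:3,:3]@z["R"][:,0]).round(3))
print("scene px pred window,tail",((proj("scene",[W,w([-.085,0,.016]),L])-[60,120])*2).round(0))
E
```

```text
window [0.4165 0.2806 0.1849] axis [-0.009  0.001 -1.   ]
scene px pred window,tail [[179. 205.]
 [130.  89.]
 [204. 257.]]
```

Request:
step_arm(
  motion=[
    [10,0,-9,0,-0.5,0,255],
    [20,-0.5,-18,0,-0.5,0,255],
    [30,-1,-28,0,-0.5,0,255],
    [36,-1,-34,0,-0.5,0,255],
    [39.5,-1,-37,0,-0.5,0,255],
    [39.5,-1,-37,0,-0.5,0,255],
    [39.5,-1,-37,0,-0.5,0,255],
  ],
)

```text
time_s: 14.55
eef_pos: [0.4322, 0.2889, 0.2581]
eef_rot: [0.9, -0.085, 0.37, 0.215]
wrist_force: [0.4, -0.1, -2.1]
opening: 0.414
```

```bash
python3 - <<'E'
from geo import *
z=np.load("grasp2.npz");T=tcp();Rw=T[:3,:3]@z["R"]
W=T[:3,3]+T[:3,:3]@(z["p"]+z["R"]@np.array([.085,0,.016]))
print("label in window frame",(Rw.T@(L-W)).round(4),"tilt",np.degrees(np.arccos(-Rw[2,0])))
p,d=ctrl.camera("top");P=cloud("top",d);s=(P[...,2]>.09)&(P[...,2]<.35)&(abs(P[...,0]-.42)<.05)&(abs(P[...,1]-.28)<.05)
p,d=ctrl.camera("scene");cv2.imwrite("pics/s8.png",cv2.resize(cv2.cvtColor(p,cv2.COLOR_RGB2BGR)[120:320,60:280],None,fx=3,fy=3))
P=cloud("scene",d)
for a in np.arange(.1,.26,.02):
    s=P[(P[...,2]>a)&(P[...,2]<a+.02)&(abs(P[...,0]-.42)<.06)&(abs(P[...,1]-.28)<.06)]
    if len(s):print(round(a,2),len(s),s.mean(0).round(3),s.min(0).round(3),s.max(0).round(3))
E
```

```text
label in window frame [0.0537 0.0011 0.001 ] tilt 0.29559673426814015
0.12 31 [0.412 0.278 0.137] [0.403 0.267 0.132] [0.431 0.292 0.14 ]
0.14 70 [0.409 0.277 0.152] [0.4   0.265 0.14 ] [0.432 0.292 0.16 ]
0.16 78 [0.408 0.274 0.171] [0.398 0.262 0.16 ] [0.435 0.292 0.18 ]
0.18 93 [0.41 0.27 0.19] [0.399 0.262 0.18 ] [0.436 0.282 0.2  ]
0.2 84 [0.413 0.268 0.209] [0.4   0.261 0.2  ] [0.435 0.277 0.22 ]
0.22 63 [0.415 0.266 0.229] [0.405 0.261 0.22 ] [0.435 0.272 0.24 ]
0.24 26 [0.413 0.263 0.247] [0.407 0.261 0.24 ] [0.421 0.266 0.255]
```

Predicted and seen window agree to within about 1 mm laterally and it sits 53 mm above the label. Now I'll hold still.

Request:
step_arm(
  motion=[
    [0,0,0,0,0,0,255],
    [0,0,0,0,0,0,255],
    [0,0,0,0,0,0,255],
    [0,0,0,0,0,0,255],
    [0,0,0,0,0,0,255],
    [0,0,0,0,0,0,255],
    [0,0,0,0,0,0,255],
    [0,0,0,0,0,0,255],
    [0,0,0,0,0,0,255],
    [0,0,0,0,0,0,255],
  ],
)

```text
time_s: 15.9
eef_pos: [0.4319, 0.2887, 0.2574]
eef_rot: [0.9, -0.085, 0.371, 0.215]
wrist_force: [0.0, 0.9, -2.1]
opening: 0.409
```

Request:
step_arm(
  motion=[
    [0,0,0,0,0,0,255],
    [0,0,0,0,0,0,255],
    [0,0,0,0,0,0,255],
    [0,0,0,0,0,0,255],
    [0,0,0,0,0,0,255],
    [0,0,0,0,0,0,255],
    [0,0,0,0,0,0,255],
    [0,0,0,0,0,0,255],
    [0,0,0,0,0,0,255],
    [0,0,0,0,0,0,255],
  ],
)

```text
time_s: 17.15
eef_pos: [0.4319, 0.2887, 0.2574]
eef_rot: [0.9, -0.085, 0.371, 0.215]
wrist_force: [-0.6, 0.9, -2.2]
opening: 0.413
```

Request:
step_arm(
  motion=[
    [0,0,0,0,0,0,255],
    [0,0,0,0,0,0,255],
    [0,0,0,0,0,0,255],
    [0,0,0,0,0,0,255],
  ],
)

```text
time_s: 17.65
eef_pos: [0.4319, 0.2887, 0.2574]
eef_rot: [0.9, -0.085, 0.371, 0.215]
wrist_force: [-0.2, -0.1, -2.2]
opening: 0.415
```

```bash
python3 - <<'E'
from geo import *
z=np.load("grasp2.npz");T=tcp();Rw=T[:3,:3]@z["R"]
W=T[:3,3]+T[:3,:3]@(z["p"]+z["R"]@np.array([.085,0,.016]))
print("label in window frame",(Rw.T@(L-W)).round(4),"tilt",np.degrees(np.arccos(-Rw[2,0])))
print("up60",(T[:3,:3].T@[0,0,.06]*1000).round(1))
print("to lifted pose over the table");move([.5644,.07,.3052],z["T"][:3,:3],flip=False)
E
```

```text
label in window frame [0.0531 0.0012 0.0005] tilt 0.2782069210979318
up60 [-42.2   0.3  42.6]
to lifted pose over the table
 shift [-20.5, -254.7, 49.0] rotvec [42.4, 42.6, -18.1]
```

Now back up and over the cradle.

Request:
step_arm(
  motion=[
    [-20,0,20,0,0,0,255],
    [-42,0,43,0,0,0,255],
    [-42,-35,43,6,6,-2.6,255],
    [-40,-75,43,12,12,-5.1,255],
    [-36,-115,44,18,18,-7.7,255],
    [-32,-155,45,24,24,-10.2,255],
    [-28,-195,47,30,30,-12.8,255],
    [-24,-235,48,36,36,-15.4,255],
    [-20.5,-255,49,42.4,42.6,-18.1,255],
    [-20.5,-255,49,42.4,42.6,-18.1,255],
  ],
)

```text
time_s: 18.9
eef_pos: [0.5664, 0.0682, 0.3029]
eef_rot: [0.698, 0.113, 0.698, -0.113]
wrist_force: [-1.0, -0.5, -1.3]
opening: 0.413
```

```bash
python3 - <<'E'
from held import *
from geo import *
z=np.load("grasp2.npz");T,p,d=held("w9")
P=cloud("wrist",d,np.eye(4))[d>0];q=(P-z["p"])@z["R"]
q=q[(abs(q[:,1])<.012)&(q[:,2]>.018)&(q[:,2]<.05)&(abs(q[:,0])<.095)]
s=q[(q[:,0]<.04)];print("top fit",np.polyfit(s[:,0],s[:,2],1).round(4),"x ext",q[:,0].min(),q[:,0].max())
for up,b in[(.08,.006),(.03,.004),(.001,.003),(-.001,0)]:
    p,Rt=tcpfor(RW,seat(up,b),z["R"],z["p"]);print(p.round(3));move(p,Rt,flip=False)
E
```

```text
top fit [0.0007 0.0312] x ext -0.08552884295558635 0.08358829351792448
[0.568 0.069 0.188]
 shift [115.8, 0.0, 2.3] rotvec [0.0, -0.1, 0.0]
[0.6   0.058 0.151]
 shift [152.6, 0.1, 36.2] rotvec [0.0, -0.1, 0.0]
[0.619 0.052 0.13 ]
 shift [173.9, 0.1, 55.9] rotvec [0.0, -0.1, 0.0]
[0.618 0.052 0.126]
 shift [177.4, 0.1, 55.2] rotvec [0.0, -0.1, 0.0]
```

Request:
step_arm(
  motion=[
    [40,0,2,0,0,0,255],
    [80,0,2,0,0,0,255],
    [116,0,2.5,0,0,0,255],
    [128,0,13,0,0,0,255],
    [140,0,25,0,0,0,255],
    [153,0,36,0,0,0,255],
    [163,0,46,0,0,0,255],
    [170,0,53,0,0,0,255],
    [174,0,56,0,0,0,255],
    [174,0,56,0,0,0,255],
  ],
)

```text
time_s: 20.2
eef_pos: [0.6181, 0.052, 0.131]
eef_rot: [0.699, 0.112, 0.697, -0.112]
wrist_force: [-0.7, -0.2, -1.4]
opening: 0.418
```

Request:
step_arm(
  motion=[
    [1.5,0,0,0,0,0,255],
    [3,0,-0.5,0,0,0,255],
    [3,0,-0.5,0,0,0,255],
  ],
)

```text
time_s: 20.58
eef_pos: [0.6176, 0.0523, 0.1284]
eef_rot: [0.699, 0.112, 0.697, -0.112]
wrist_force: [0.1, 0.2, -1.3]
opening: 0.415
```

Request:
step_arm(
  motion=[
    [1,0,0,0,0,0,255],
    [2,0,0,0,0,0,255],
    [2,0,0,0,0,0,255],
  ],
)

```text
time_s: 20.95
eef_pos: [0.6179, 0.0523, 0.1276]
eef_rot: [0.699, 0.112, 0.697, -0.112]
wrist_force: [-2.5, 1.3, 6.4]
opening: 0.413
```

Contact with the floor is felt, so I'll release and rise straight up.

Request:
step_arm(
  motion=[
    [-1,0,0,0,0,0,0],
    [-1,0,0,0,0,0,0],
    [-1,0,0,0,0,0,0],
    [-1,0,0,0,0,0,0],
    [-1,0,0,0,0,0,0],
    [-1,0,0,0,0,0,0],
    [-1,0,0,0,0,0,0],
  ],
)

```text
time_s: 21.82
eef_pos: [0.6178, 0.0522, 0.1274]
eef_rot: [0.699, 0.112, 0.697, -0.112]
wrist_force: [0.9, 0.4, -0.2]
opening: 0.996
```

Request:
step_arm(
  motion=[
    [-20,0,0,0,0,0,0],
    [-60,0,0,0,0,0,0],
    [-110,0,0,0,0,0,0],
    [-150,0,0,0,0,0,0],
    [-150,0,0,0,0,0,0],
    [-150,0,0,0,0,0,0],
  ],
)

```text
time_s: 22.58
eef_pos: [0.6172, 0.0523, 0.2779]
eef_rot: [0.699, 0.112, 0.697, -0.112]
wrist_force: [-0.2, -0.3, -0.6]
opening: 0.999
```

```bash
python3 - <<'E'
from held import *
from geo import *
T,p,d=held("w10")
P=cloud("wrist",d,T);q=(P[d>0]-S)@RW
q=q[(abs(q[:,1])<.03)&(q[:,2]>.018)&(q[:,2]<.06)&(q[:,0]>-.2)&(q[:,0]<.03)]
c=q[(abs(q[:,1])<.01)];print("x ext",c[:,0].min(),c[:,0].max());s=c[c[:,0]<-.045];print("top fit",np.polyfit(s[:,0],s[:,2],1))
s=q[(q[:,0]<-.085)&(q[:,2]>.028)]
for a in(-.165,-.13,-.1):
  t=s[abs(s[:,0]-a)<.006];print(a,len(t),(t[:,1].min()+t[:,1].max())/2)
# bystanders by top
p,d=ctrl.camera("top");Q=cloud("top",d);P0=np.load("pics/P.npy")
for n,(x,y,r,zl,zh) in dict(bottle=(.711,.199,.06,.1,.13),timer=(.403,.0,.05,.010,.03)).items():
  for C in(P0,Q):
    m=(abs(C[...,0]-x)<r)&(abs(C[...,1]-y)<r)&(C[...,2]>zl)&(C[...,2]<zh);print(n,m.sum(),C[m].mean(0).round(4))
o=ctrl.get_obs();print(o['time_s'],o['opening'],o['eef_pos'])
E
```

```text
x ext -0.171285668495042 -0.0009154022703567759
top fit [0.02363565 0.03398483]
-0.165 785 0.0013052576084676016
-0.13 654 0.000955529807621815
-0.1 564 0.0006322875659958583
bottle 188 [0.7102 0.1984 0.1137]
bottle 188 [0.7099 0.1984 0.1138]
timer 744 [0.4074 0.0055 0.0156]
timer 0 [nan nan nan]
22.675 1.0018498386010743 [0.6165286  0.05237585 0.27615427]<stdin>:14: RuntimeWarning: Mean of empty slice.
  ret = um.true_divide(
```

View pics/w10.png

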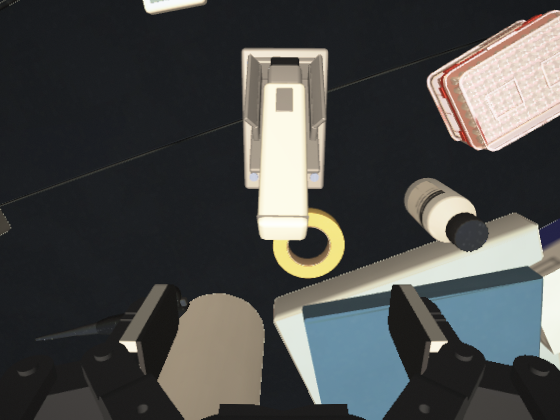

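The wrist view shows the wand in the trough with its nose at the stop (285,62), tail at (283,228), and the fingers clear. The timer's edge is visible at (175,5) and the bottle stands at (445,215).

```bash
python3 -c "
from bench import ctrl
print(ctrl.hand_in())"
```

```text
the job is handed in; nothing more can be done
None
```

The wand is back in its cradle, let go and lying against the stop. I handed the job in at about 22.7 s of the 72 s allowed, and no verdict was reported.

- **First docking:** I gripped the wand across its width near the tail, laid it in the trough and let go. Its tail measured 169.6 mm up the trough, against 170 mm when seated.
- **Scan:** I took it up again with the tool pointing straight down, so the wand was at 45° to the tool. I held it over the label for about 3 s. The window was 53 mm above the label, with the line of sight about 1.3 mm off its centre and a tilt of 0.3°. These scan figures come from the arm pose and the grasp model, with a scene-camera check in rough agreement.
- **Return:** The wand went back the same way. At the last look it lay between -171 and -1 mm along the trough. The camera fit showed it tilted 1.4° from the slope and turned at most about 1° sideways. The gripper was open and about 15 cm above it.
- **Bystanders:** The bottle had moved less than 1 mm. The last check of the timer failed, because the arm hid it from the top camera. Only its edge showed in the wrist picture, but no planned move came low near it.

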